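Feed a drawer rail under a two-lane thickness gauge

ROBOT

A 6-joint arm with a two-finger parallel gripper is mounted at the origin on the work surface. World frame = base frame: x ahead of the robot, y to its left, z up, the work surface at z = 0. Lengths are in m, angles in degrees, forces in N, time in s.
With the tool pointing down it reaches from about 0.4 to 0.825 m from the base axis. Payload 7 kg.
Tool frame: the origin (TCP) lies between the finger pads; the fingertips stand 19 mm ahead of it and the grasp point (between the pads) is the TCP (r.finger_overhang is the distance from the TCP to the fingertips, in m); z points along the fingers, y is the direction in which the jaws open and shut (so a half turn about z gives the same grasp; the last joint's range is limited). The gripper opens to 88 mm and grips with 3 to 60 N. Pads are 19 mm wide; open, the fingers measure 130 mm over their backs; the gripper's body (78 mm by 193 mm) begins 47 mm behind the grasp point.
Start: joints at [84.803, 20.546, 0.682, 0, -70.136, -16.507], TCP at [0.25, 0.627, 0.218] pointing down, gripper open.
Joint ranges: [-176.03, 176.03], [-82.01, 121.73], [-58.28, 71.71], [-173.87, 95.51], [-174.79, -0.11], [-173.66, 173.66]. Speed limits (degrees/s): [136.94, 136.94, 172.46, 180, 180, 180].

INTERFACE

Orientations are given as [roll, pitch, yaw] about the fixed x, y, z axes, in that order (R = Rz(yaw) Ry(pitch) Rx(roll)).
In Python, from plant import r, optics gives the robot as it stands. The module is installed in compiled form; this text tells all that it offers.
- The arm moves only by the tool step_arm, never from a script. Its argument "increments" is a list of rows, each an object of numbers: "tx", "ty", "tz": the shift along the world's x, y, z in mm; "ax", "ay", "az": the turn, a rotation vector about the world's x, y, z in degrees; "claw": the gripper command: -1 is shut, 1 is fully open, values between are in proportion. In form: [{"tx": .., "ty": .., "tz": .., "ax": .., "ay": .., "az": .., "claw": ..}, ...]. A call has 1 to 12 rows; each row shifts and turns the commanded pose from where the row before left it; what a row does not reach is not made up. A row lasts 1/10 s, in which the tool goes at most 50 mm and 8.59 degrees, less where a joint would pass 70% of its speed; a pose out of reach is approached as far as the arm can. A call with a gripper value outside its range is refused whole. The fingers move at their own pace and stop on an object; "newtons" is the grip in N (left out, the last holds). Time passes only in rows, so rows that do not move let the fingers close. It gives the time, the measured TCP pose, the force and the opening at its end, in the units of the state.
- r.get_state(): the state, without advancing time (a new reading comes with each control period).
- optics.capture(name): name is "side" or "top"; returns a dict with "image" (480x640x3 uint8, blue, green, red), "depth" (480x640 float32, m along the optical axis (not along the pixel's ray), 0 where there is no reading), "fx", "fy", "cx", "cy" (pixels), "R" (3x3) and "t" (3): a world point X has camera coordinates R X + t. Camera axes: x right, y down, z forward; pixel columns grow to the right and rows downward; lengths in m; the calibration is good to about 2 mm. A picture is of the moment at which its call begins.
- r.close_job(): hands the job in, once; it reports no verdict.
The state is a dict: "time_s": time; "joints": joint angles; "qd": joint speeds; "joint_torque": joint torques, N m; "tcp_pos": TCP position; "eef_rot": TCP orientation; "contact_force": force on the tool from outside, world axes, zero at the start; "moment": the same for the moment, N m; "gripper_width": finger opening in m.
Only numpy, scipy, OpenCV 4.12 (cv2) and the standard library are available. Lean on these libraries where they do the work, as an engineer would, in place of code of your own. Each camera call takes 0.05 s, during which the arm holds its last target. There are 200 camera calls.

TASK

Two pieces of cherry wait in the two lanes of the thickness gauge on the workbench. Push the long one along its lane and under the low gauge bridge until its front end is up against the stop, and leave it lying flat in its lane; leave the short offcut in the other lane where it is.

Things in the scene. Friction and masses are not known exactly. Their poses are not given: they have to be found in the camera images.
- gauge: Fixed thickness gauge. Origin: on the bench below the bridge's middle; x feed direction, z up. Plywood base 420x188 mm, x -260 to 160; its top (bed) 15 mm above bench. Fences 8 mm high, 20 wide, x -250 to 70, y -84, 0, 84 form two 64 mm lanes, centres y -42, 42, open at -x. Aluminium bridge over both, x -18 to 18: underside 28 mm above bed, top 61 above bench; a dial over each lane to 152.
- stop (a point): Rigid stop: dark wooden bar across both lanes beyond the bridge, 20 mm high above the bed. The point is the middle of the bar's near face at bed height (70 mm from the gauge's origin along its x, 15 mm above the bench), with the gauge's axes. A jar and a cork block stand beyond it.
- rail: The long piece: loose flat cherry rail, 200 mm long (x axis), 50 wide (y), 22 thick, 0.1 to 0.2 kg, lying on the bed in either lane before the bridge, its x axis along the feed direction. Origin at the centre of its underside: its front and tail ends are 100 mm ahead of and behind it.
- offcut: The short piece: a loose cherry offcut of the same width and thickness (50 x 22 mm) but only 100 mm long (x axis), lying in the other lane before the bridge. Origin at the centre of its underside.
Not all that is in view belongs to the job. What is shaped like the rail but orange is not meant.

How it is judged:
By the outcome, as a careful person would: the job done as asked, in the order asked, and still so for the second after the job is handed in, with the robot touching nothing.
It also fails if it takes over 32 s, if anything falls off the work surface, if the arm or the gripper's body presses on something with over 40 N, if the wrist force passes 120 N, or if a joint passes its speed limit or range.

## Working session

There is one attempt and no reset: what is moved stays moved. The work goes in short steps, Python scripts to look and compute and a tool call to move; the robot and the scene stay as the last step left them, time stands still between calls to the robot, and variables do not carry over. Pictures are saved under pics/ and viewed, about 8 in all and at most 12, crops included, and the job is handed in when it is done.

Besides the shell and the picture viewer there is one more tool, called after "Call:" by a JSON object that holds its "op" and its "data". step_arm: Moves the arm, as the interface text tells. Its arguments: {"type":"object","properties":{"increments":{"type":"array","items":{"type":"object","properties":{"tx":{"type":"number"},"ty":{"type":"number"},"tz":{"type":"number"},"ax":{"type":"number"},"ay":{"type":"number"},"az":{"type":"number"},"claw":{"type":"number"}}}},"newtons":{"type":"number"}},"required":["increments"]}

```bash
mkdir -p pics; cat > h.py <<'E'
import numpy as np,cv2
from plant import r,optics
def ray(c,uv,z):
    R=np.array(c["R"]);t=np.array(c["t"]).ravel()
    d=R.T@np.array([(uv[0]-c["cx"])/c["fx"],(uv[1]-c["cy"])/c["fy"],1]);o=-R.T@t
    return o+d*(z-o[2])/d[2]
def proj(c,X):
    p=np.array(c["R"])@np.array(X)+np.array(c["t"]).ravel()
    return np.array([p[0]/p[2]*c["fx"]+c["cx"],p[1]/p[2]*c["fy"]+c["cy"]])
E
python3 - <<'E'
from h import *
import pickle
for n in("top","side"):
    c=optics.capture(n);cv2.imwrite(f"pics/{n}1.png",c["image"]);pickle.dump(c,open(n+"1.pkl","wb"))
    print(n,c["fx"],c["cx"],-np.array(c["R"]).T@np.array(c["t"]).ravel(),np.array(c["R"]).round(2).tolist())
s=r.get_state();print(s)
E
```

```text
top 448.4382661367472 324.10860386410803 [0.52090949 0.01659051 0.69756329] [[-0.02, -1.0, 0.01], [-1.0, 0.02, -0.06], [0.06, -0.01, -1.0]]
side 621.1627385908125 326.41262935255975 [ 0.33049976 -0.58020461  0.67833303] [[0.92, -0.4, -0.01], [-0.29, -0.65, -0.71], [0.27, 0.65, -0.71]]
{'time_s': 0.1, 'joints': array([ 8.48029553e+01,  2.05881136e+01,  6.39593089e-01, -1.70708358e-02,
       -7.01359905e+01, -1.65070870e+01]), 'qd': array([ 0.00924531, -0.06523569,  0.03323974,  0.08432009,  0.04006278,
       -0.02458508]), 'joint_torque': array([-1.31422610e-03, -5.84162700e+01,  2.93751615e+01,  7.01537937e+00,
        1.01529653e-02, -5.36487744e-05]), 'tcp_pos': array([0.24948653, 0.62672258, 0.21701398]), 'eef_rot': array([ 1.79914412e+02, -8.62747722e-03, -2.17099375e+01]), 'contact_force': array([-4.51536420e-03,  6.55340236e-04,  6.64065133e-01]), 'moment': array([-0.03309669, -0.01207277, -0.02002308]), 'gripper_width': 0.08748713760298207}
```

View pics/top1.png

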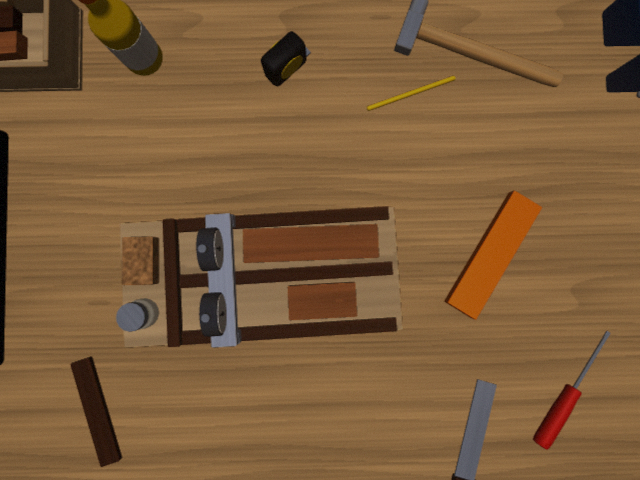

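View pics/side1.png

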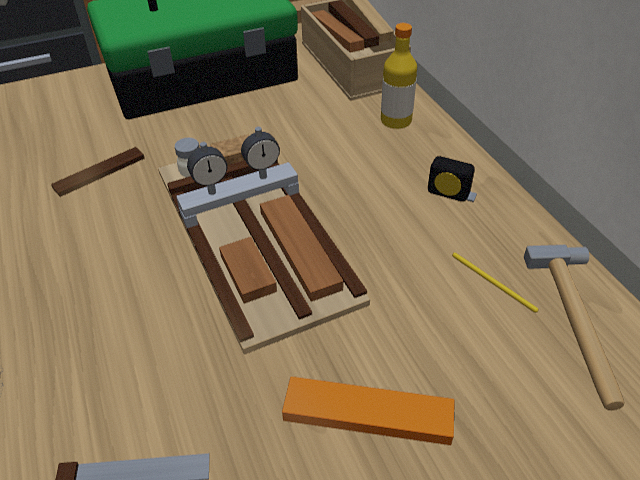

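Candidates in the top view are the cherry rail (311,243), the cherry offcut (322,301), the orange bar (494,255), a dark strip (95,410) and some pieces in the box (10,40). I choose (311,243): it is cherry, long, and lies in the gauge's upper lane before the bridge. The feed runs image-left, roughly world +y.

```bash
cat > m.py <<'E'
from h import *
def measure(c,log=True):
    hsv=cv2.cvtColor(c["image"],cv2.COLOR_BGR2HSV)
    H,S,V=cv2.split(hsv)
    m=((H<13)&(S>110)&(V>70)&(V<190)).astype(np.uint8)*255
    m=cv2.morphologyEx(m,cv2.MORPH_OPEN,np.ones((5,5)))
    out=[]
    for k in cv2.findContours(m,cv2.RETR_EXTERNAL,cv2.CHAIN_APPROX_NONE)[0]:
        if cv2.contourArea(k)<400: continue
        P=np.array([ray(c,p[0],.037)[:2]*1000 for p in k],np.float32)
        (q,wh,a)=cv2.minAreaRect(P); b=cv2.boxPoints((q,wh,a))
        L=max(wh);e=[b[1]-b[0],b[2]-b[1]];d=max(e,key=np.linalg.norm);yaw=np.degrees(np.arctan2(d[1],d[0]))%180
        out.append((cv2.boundingRect(k),np.round(q,1),np.round(wh,1),round(yaw,2)))
    return out
E
python3 - <<'E'
from m import *
import pickle
c=pickle.load(open("top1.pkl","rb"))
for o in measure(c): print(o)
H,S,V=cv2.split(cv2.cvtColor(c["image"],cv2.COLOR_BGR2HSV))
print("hsv rail,offcut,fence,base",[cv2.cvtColor(c["image"],cv2.COLOR_BGR2HSV)[v,u].tolist() for u,v in((311,243),(322,301),(300,218),(260,310))])
# dark fences/bar
m=((V<75)&(S>60)).astype(np.uint8)*255; m[:, :160]=0;m[:,410:]=0;m[:200]=0;m[352:]=0
for k in cv2.findContours(m,cv2.RETR_EXTERNAL,cv2.CHAIN_APPROX_NONE)[0]:
    if cv2.contourArea(k)<300: continue
    x,y,w,h=cv2.boundingRect(k)
    z=.035 if h>80 else .023
    P=np.array([ray(c,p[0],z)[:2]*1000 for p in k],np.float32)
    print((x,y,w,h),cv2.minAreaRect(P),cv2.boxPoints(cv2.minAreaRect(P)).round(1).tolist())
cv2.imwrite("pics/crop1.png",cv2.resize(c["image"][195:360,110:420],None,fx=2.5,fy=2.5))
E
```

```text
((536, 387, 45, 62), array([ 285.9, -322.7]), array([25.4, 98.5]), np.float32(145.86))
((288, 283, 69, 36), array([460.1,  15.6]), array([49.6, 98.1]), np.float32(91.94))
((244, 225, 134, 38), array([544.1,  30.8]), array([ 48.7, 196.6]), np.float32(90.8))
hsv rail,offcut,fence,base [[12, 184, 111], [10, 179, 101], [9, 168, 53], [17, 110, 141]]
(238, 318, 159, 24) ((417.1466979980469, 23.33814239501953), (20.581838607788086, 235.01524353027344), 2.493126630783081) [[401.79998779296875, 140.3000030517578], [412.0, -94.5], [432.5, -93.5999984741211], [422.29998779296875, 141.1999969482422]]
(235, 262, 158, 23) ((500.49273681640625, 27.573631286621094), (19.710229873657227, 235.7329559326172), 2.3677687644958496) [[485.79998779296875, 144.89999389648438], [495.5, -90.5999984741211], [515.2000122070312, -89.80000305175781], [505.5, 145.6999969482422]]
(163, 218, 48, 129) ((492.5096740722656, 214.44117736816406), (186.4275360107422, 62.17592239379883), 2.425299644470215) [[398.1000061035156, 241.60000610351562], [400.70001220703125, 179.39999389648438], [587.0, 187.3000030517578], [584.2999877929688, 249.39999389648438]]
(232, 207, 157, 26) ((583.8015747070312, 31.480751037597656), (24.228227615356445, 236.68167114257812), 3.6950738430023193) [[564.0999755859375, 148.8000030517578], [579.2999877929688, -87.4000015258789], [603.5, -85.80000305175781], [588.2999877929688, 150.39999389648438]]
```

View pics/crop1.png

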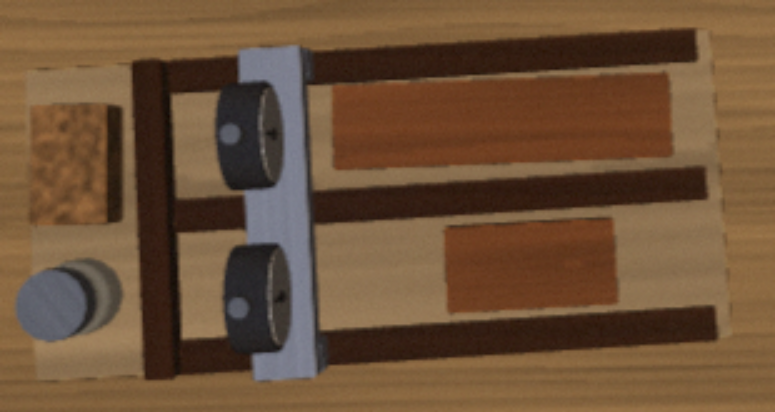

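The crop confirms it: the rail is in the upper lane with its front just before the bridge (crop 332–670, 73–170). The offcut is in the lower lane (445–617). The feed direction is yaw 92.4°. The rail's tail is near (545,-69) mm and must travel about 100 mm. I'll move behind it with the fingers shut.

Call:
{"op": "step_arm", "data": {"increments": [{"tx": 15,"ty": -36.5,"az": -3.3,"claw": -1},{"tx": 15,"ty": -36.5,"az": -3.3,"claw": -1},{"tx": 15,"ty": -36.5,"az": -3.3,"claw": -1},{"tx": 15,"ty": -36.5,"az": -3.3,"claw": -1},{"tx": 15,"ty": -36.5,"az": -3.3,"claw": -1},{"tx": 15,"ty": -36.5,"az": -3.3,"claw": -1},{"tx": 15,"ty": -36.5,"az": -3.3,"claw": -1},{"tx": 15,"ty": -36.5,"az": -3.3,"claw": -1},{"tx": 15,"ty": -36.5,"az": -3.3,"claw": -1},{"tx": 15,"ty": -36.5,"az": -3.3,"claw": -1}], "newtons": 20}}

```text
$.increments[0]: bad value
```

Call:
{"op": "step_arm", "data": {"increments": [{"tx": 15,"ty": -36.5,"az": -3.3,"claw": -1},{"tx": 15,"ty": -36.5,"az": -3.3,"claw": -1},{"tx": 15,"ty": -36.5,"az": -3.3,"claw": -1},{"tx": 15,"ty": -36.5,"az": -3.3,"claw": -1},{"tx": 15,"ty": -36.5,"az": -3.3,"claw": -1},{"tx": 15,"ty": -36.5,"az": -3.3,"claw": -1},{"tx": 15,"ty": -36.5,"az": -3.3,"claw": -1},{"tx": 15,"ty": -36.5,"az": -3.3,"claw": -1},{"tx": 15,"ty": -36.5,"az": -3.3,"claw": -1},{"tx": 15,"ty": -36.5,"az": -3.3,"claw": -1},{"claw": -1},{"claw": -1}]}}

```text
$.increments[0]: bad value
```

Call:
{"op": "step_arm", "data": {"increments": [{"tx": 15,"ty": -36.5,"tz": 0,"ax": 0,"ay": 0,"az": -3.3,"claw": -1}], "newtons": 20}}

```text
time_s: 0.2
tcp_pos: [0.2635, 0.5925, 0.216]
eef_rot: [179.9, -0.0, -24.9]
contact_force: [0.1, -0.7, -0.1]
gripper_width: 0.0837
```

All keys are needed.

Call:
{"op": "step_arm", "data": {"increments": [{"tx": 15,"ty": -36.5,"tz": 0,"ax": 0,"ay": 0,"az": -3.3,"claw": -1},{"tx": 15,"ty": -36.5,"tz": 0,"ax": 0,"ay": 0,"az": -3.3,"claw": -1},{"tx": 15,"ty": -36.5,"tz": 0,"ax": 0,"ay": 0,"az": -3.3,"claw": -1},{"tx": 15,"ty": -36.5,"tz": 0,"ax": 0,"ay": 0,"az": -3.3,"claw": -1},{"tx": 15,"ty": -36.5,"tz": 0,"ax": 0,"ay": 0,"az": -3.3,"claw": -1},{"tx": 15,"ty": -36.5,"tz": 0,"ax": 0,"ay": 0,"az": -3.3,"claw": -1},{"tx": 15,"ty": -36.5,"tz": 0,"ax": 0,"ay": 0,"az": -3.3,"claw": -1},{"tx": 15,"ty": -36.5,"tz": 0,"ax": 0,"ay": 0,"az": -3.3,"claw": -1},{"tx": 15,"ty": -36.5,"tz": 0,"ax": 0,"ay": 0,"az": -3.3,"claw": -1}]}}

```text
time_s: 1.1
tcp_pos: [0.3998, 0.2605, 0.2178]
eef_rot: [180.0, 0.0, -54.8]
contact_force: [1.5, 0.0, 0.2]
gripper_width: 0.0135
```

Call:
{"op": "step_arm", "data": {"increments": [{"tx": 15,"ty": -36.5,"tz": 0,"ax": 0,"ay": 0,"az": -3.3,"claw": -1},{"tx": 15,"ty": -36.5,"tz": 0,"ax": 0,"ay": 0,"az": -3.3,"claw": -1},{"tx": 15,"ty": -36.5,"tz": 0,"ax": 0,"ay": 0,"az": -3.3,"claw": -1},{"tx": 15,"ty": -36.5,"tz": 0,"ax": 0,"ay": 0,"az": -3.3,"claw": -1},{"tx": 15,"ty": -36.5,"tz": 0,"ax": 0,"ay": 0,"az": -3.3,"claw": -1},{"tx": 15,"ty": -36.5,"tz": 0,"ax": 0,"ay": 0,"az": -3.3,"claw": -1},{"tx": 15,"ty": -36.5,"tz": 0,"ax": 0,"ay": 0,"az": -3.3,"claw": -1},{"tx": 15,"ty": -36.5,"tz": 0,"ax": 0,"ay": 0,"az": -3.3,"claw": -1},{"tx": 15,"ty": -36.5,"tz": 0,"ax": 0,"ay": 0,"az": -3.3,"claw": -1},{"tx": 15,"ty": -36.5,"tz": 0,"ax": 0,"ay": 0,"az": -3.3,"claw": -1},{"tx": 0,"ty": 0,"tz": 0,"ax": 0,"ay": 0,"az": 0,"claw": -1},{"tx": 0,"ty": 0,"tz": 0,"ax": 0,"ay": 0,"az": 0,"claw": -1}]}}

```text
time_s: 2.3
tcp_pos: [0.5492, -0.1038, 0.217]
eef_rot: [179.9, 0.0, -87.8]
contact_force: [-0.1, 0.7, -1.3]
gripper_width: 0.0004
```

Call:
{"op": "step_arm", "data": {"increments": [{"tx": -2,"ty": 0,"tz": -26,"ax": 0,"ay": 0,"az": 0,"claw": -1},{"tx": 0,"ty": 0,"tz": -30,"ax": 0,"ay": 0,"az": 0,"claw": -1},{"tx": 0,"ty": 0,"tz": -30,"ax": 0,"ay": 0,"az": 0,"claw": -1},{"tx": 0,"ty": 0,"tz": -30,"ax": 0,"ay": 0,"az": 0,"claw": -1},{"tx": 0,"ty": 0,"tz": -25,"ax": 0,"ay": 0,"az": 0,"claw": -1},{"tx": 0,"ty": 0,"tz": -20,"ax": 0,"ay": 0,"az": 0,"claw": -1},{"tx": 0,"ty": 0,"tz": -14,"ax": 0,"ay": 0,"az": 0,"claw": -1},{"tx": 0,"ty": 0,"tz": 0,"ax": 0,"ay": 0,"az": 0,"claw": -1},{"tx": 0,"ty": 0,"tz": 0,"ax": 0,"ay": 0,"az": 0,"claw": -1}]}}

```text
time_s: 3.2
tcp_pos: [0.5476, -0.1021, 0.0433]
eef_rot: [180.0, -0.0, -87.6]
contact_force: [-0.2, -0.4, -0.1]
gripper_width: 0.0003
```

```bash
python3 - <<'E'
from h import *
c=optics.capture("side");s=r.get_state();print(s["tcp_pos"],s["contact_force"])
cv2.imwrite("pics/s2.png",cv2.resize(c["image"][110:400,140:460],None,fx=2,fy=2))
E
```

```text
[ 0.54811233 -0.10219655  0.04375739] [0.05023798 0.6392687  0.05618511]
```

View pics/s2.png

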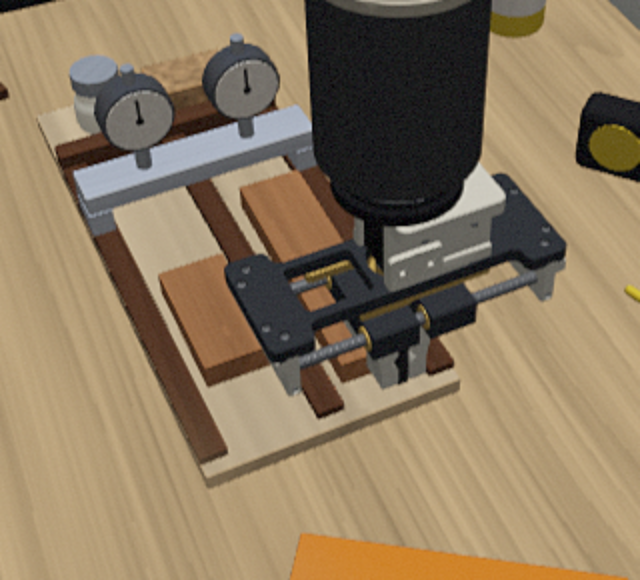

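The picture shows the shut fingers just behind the rail's tail (about 395,375), inside the lane and clear of the offcut. I'll lower 2 mm and push along the feed.

Call:
{"op": "step_arm", "data": {"increments": [{"tx": 0,"ty": 5,"tz": -2,"ax": 0,"ay": 0,"az": 0,"claw": -1},{"tx": -0.4,"ty": 8,"tz": 0,"ax": 0,"ay": 0,"az": 0,"claw": -1},{"tx": -0.4,"ty": 8,"tz": 0,"ax": 0,"ay": 0,"az": 0,"claw": -1},{"tx": -0.4,"ty": 8,"tz": 0,"ax": 0,"ay": 0,"az": 0,"claw": -1},{"tx": -0.4,"ty": 8,"tz": 0,"ax": 0,"ay": 0,"az": 0,"claw": -1},{"tx": -0.4,"ty": 8,"tz": 0,"ax": 0,"ay": 0,"az": 0,"claw": -1},{"tx": -0.4,"ty": 8,"tz": 0,"ax": 0,"ay": 0,"az": 0,"claw": -1}]}}

```text
time_s: 3.95
tcp_pos: [0.5452, -0.0491, 0.0409]
eef_rot: [180.0, -0.0, -87.7]
contact_force: [0.0, -0.2, -0.4]
gripper_width: 0.0004
```

Call:
{"op": "step_arm", "data": {"increments": [{"tx": -0.3,"ty": 8,"tz": 0,"ax": 0,"ay": 0,"az": 0,"claw": -1},{"tx": -0.3,"ty": 8,"tz": 0,"ax": 0,"ay": 0,"az": 0,"claw": -1},{"tx": -0.3,"ty": 8,"tz": 0,"ax": 0,"ay": 0,"az": 0,"claw": -1},{"tx": -0.3,"ty": 8,"tz": 0,"ax": 0,"ay": 0,"az": 0,"claw": -1},{"tx": -0.3,"ty": 8,"tz": 0,"ax": 0,"ay": 0,"az": 0,"claw": -1},{"tx": -0.2,"ty": 5,"tz": 0,"ax": 0,"ay": 0,"az": 0,"claw": -1}]}}

```text
time_s: 4.55
tcp_pos: [0.5435, -0.0041, 0.0409]
eef_rot: [-180.0, 0.0, -87.7]
contact_force: [1.1, 0.7, -0.1]
gripper_width: 0.0007
```

```bash
python3 - <<'E'
from h import *
s=r.get_state();print(s["tcp_pos"],s["contact_force"])
for n in("side","top"):
    c=optics.capture(n);I=c["image"]
    I=I[110:400,140:460] if n=="side" else I[180:360,100:420]
    cv2.imwrite(f"pics/{n}3.png",cv2.resize(I,None,fx=2,fy=2))
a=cv2.imread("pics/side3.png");b=cv2.imread("pics/top3.png")
cv2.imwrite("pics/b3.png",cv2.resize(np.vstack([a,b]),None,fx=.63,fy=.63))
E
```

```text
[ 0.54353543 -0.0041018   0.04087365] [ 1.11350719  0.68507184 -0.14995875]
```

View pics/b3.png

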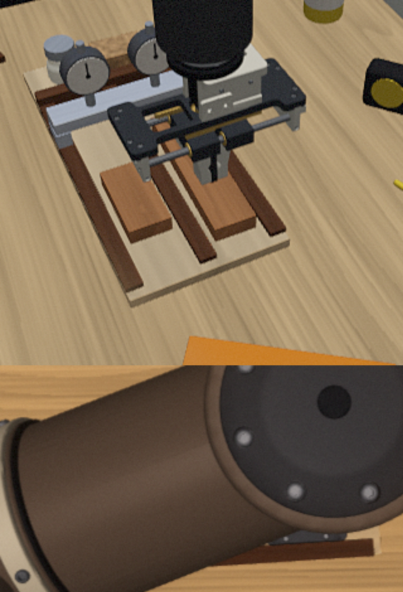

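```bash
python3 - <<'E'
from h import *
import pickle
s=r.get_state();print(r.finger_overhang,s["tcp_pos"],s["contact_force"],s["joints"])
c=optics.capture("side");pickle.dump(c,open("side4.pkl","wb"))
for z in(.022,.037,.041): print(z,proj(c,[*s["tcp_pos"][:2],z]))
def pt(c,u,v):
    d=np.median(c["depth"][v-1:v+2,u-1:u+2]); return np.array(c["R"]).T@(d*np.array([(u-c["cx"])/c["fx"],(v-c["cy"])/c["fy"],1])-np.array(c["t"]).ravel())
p=pickle.load(open("side1.pkl","rb"))
for u,v in((250,260),(300,240),(320,270),(350,300),(350,330)): print(u,v,pt(p,u,v).round(4))
u0,v0=proj(c,[*s["tcp_pos"][:2],.022]).astype(int)
cv2.imwrite("pics/z4.png",cv2.resize(c["image"][v0-80:v0+70,u0-90:u0+90],None,fx=4,fy=4));print(u0,v0)
E
```

```text
0.019 [ 0.54359284 -0.00419831  0.04088785] [ 0.02135377  0.99873086 -0.23136962] [ 2.02180143e+01  1.88221365e+01 -2.84586978e+01  3.59707468e-04
 -4.27127330e+01 -1.78752855e+01]
0.022 [307.58728596 261.86489529]
0.037 [307.25416522 254.69504697]
0.041 [307.16398075 252.75398195]
250 260 [0.4657 0.0205 0.0357]
300 240 [0.5458 0.0295 0.035 ]
320 270 [ 0.5488 -0.0385  0.0366]
350 300 [ 0.5722 -0.0881  0.0145]
350 330 [ 0.5556 -0.1242 -0.0007]
307 261
```

View pics/z4.png

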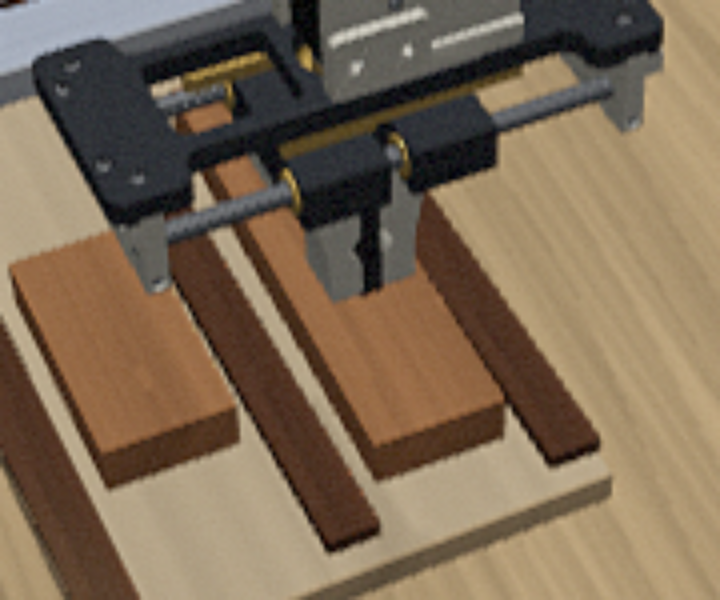

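The fingertips are riding over the rail top. The tip shows at crop (360,295), higher than the stated tip would project (360,320), and the rail hasn't moved. I'll measure the real tip height with depth.

```bash
python3 - <<'E'
from h import *
import pickle
c=pickle.load(open("side4.pkl","rb"))
def pt(c,u,v):
    d=c["depth"][v,u]; return (np.array(c["R"]).T@(d*np.array([(u-c["cx"])/c["fx"],(v-c["cy"])/c["fy"],1])-np.array(c["t"]).ravel())).round(4) if d>0 else None
for X,Y in((345,250),(345,270),(345,285),(345,292),(345,300),(345,310),(400,240),(400,260),(400,270),(400,280),(400,290),(155,250),(155,270),(155,285),(440,400),(150,330)):
    u,v=217+X//4,181+Y//4; print(X,Y,pt(c,u,v))
E
```

```text
345 250 [ 0.5334 -0.0171  0.0768]
345 270 [ 0.5326 -0.0184  0.0685]
345 285 [ 0.5333 -0.0155  0.0576]
345 292 [ 0.5326 -0.0172  0.0555]
345 300 [ 0.5376 -0.0025  0.0352]
345 310 [ 0.5368 -0.0043  0.0331]
400 240 [ 0.5544 -0.0162  0.0713]
400 260 [ 0.5547 -0.0149  0.0601]
400 270 [ 0.5534 -0.0179  0.0594]
400 280 [ 5.602e-01 -4.000e-04  3.400e-02]
400 290 [ 0.5585 -0.0045  0.0345]
155 250 [ 0.4594 -0.0485  0.1361]
155 270 [ 0.4586 -0.0485  0.1276]
155 285 [ 0.458  -0.0482  0.1204]
440 400 [ 0.55   -0.0602  0.0355]
150 330 [0.4689 0.012  0.0364]
```

The visible tips are at about z = 54 mm, where the reported pose implies 22 mm. So the true height is about 32 mm above what was stated. I'll back out behind the tail, lower 25 mm, and measure the tip again there.

Call:
{"op": "step_arm", "data": {"increments": [{"tx": 0.8,"ty": -20,"tz": 0,"ax": 0,"ay": 0,"az": 0,"claw": -1},{"tx": 0.8,"ty": -20,"tz": 0,"ax": 0,"ay": 0,"az": 0,"claw": -1},{"tx": 0.8,"ty": -20,"tz": 0,"ax": 0,"ay": 0,"az": 0,"claw": -1},{"tx": 0.8,"ty": -20,"tz": 0,"ax": 0,"ay": 0,"az": 0,"claw": -1},{"tx": 0.8,"ty": -20,"tz": 0,"ax": 0,"ay": 0,"az": 0,"claw": -1},{"tx": 0,"ty": 0,"tz": -10,"ax": 0,"ay": 0,"az": 0,"claw": -1},{"tx": 0,"ty": 0,"tz": -10,"ax": 0,"ay": 0,"az": 0,"claw": -1},{"tx": 0,"ty": 0,"tz": -5,"ax": 0,"ay": 0,"az": 0,"claw": -1},{"tx": 0,"ty": 0,"tz": 0,"ax": 0,"ay": 0,"az": 0,"claw": -1}]}}

```text
time_s: 5.6
tcp_pos: [0.5466, -0.1044, 0.0146]
eef_rot: [179.9, -0.0, -87.7]
contact_force: [-0.6, 0.7, -0.5]
gripper_width: 0.0004
```

```bash
cat > tip.py <<'E'
from h import *
def run(name):
    s=r.get_state();c=optics.capture("side");T=s["tcp_pos"]
    v,u=np.mgrid[0:480,0:640];d=c["depth"]
    P=np.stack([(u-c["cx"])/c["fx"]*d,(v-c["cy"])/c["fy"]*d,d],-1)-np.array(c["t"]).ravel()
    W=P@np.array(c["R"]);
    g=c["image"].astype(int);grey=(g.max(2)-g.min(2)<22)&(d>0)
    m=grey&(abs(W[...,0]-T[0])<.03)&(abs(W[...,1]-T[1])<.03)&(W[...,2]<.11)&(W[...,2]>-.02)
    print("tcp",T.round(4),"F",s["contact_force"].round(1),"n",m.sum(),"lowest z",np.percentile(W[m][:,2],[0,2,5,10]).round(4) if m.sum() else None)
    if m.sum():
        q=W[m];lo=q[q[:,2]<np.percentile(q[:,2],30)];print("x",np.percentile(lo[:,0],[3,97]).round(4),"y",np.percentile(lo[:,1],[3,97]).round(4))
    u0,v0=proj(c,[*T[:2],.03]).astype(int)
    cv2.imwrite(f"pics/{name}.png",cv2.resize(c["image"][max(0,v0-90):v0+60,max(0,u0-110):u0+70],None,fx=4,fy=4));print(u0,v0)
E
python3 -c "
import tip;tip.run('z5')"
```

```text
tcp [ 0.5466 -0.1044  0.0146] F [-0.6  0.7 -0.5] n 406 lowest z [0.0247 0.0267 0.0282 0.0304]
x [0.5294 0.561 ] y [-0.1182 -0.0985]
337 307
```

View pics/z5.png

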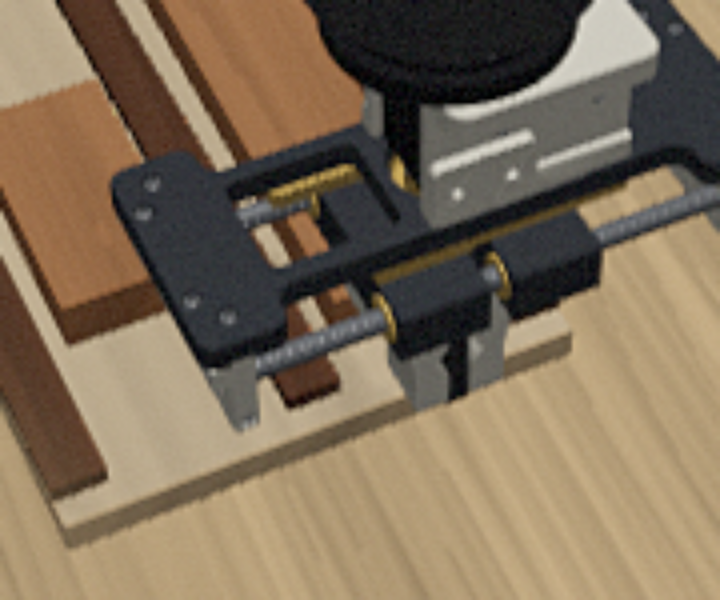

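The tips are now at about 26 mm, confirming the reading is about 30 mm low, with the fingers clear behind the tail. I'll lower 4 mm more and push again.

Call:
{"op": "step_arm", "data": {"increments": [{"tx": 0,"ty": 0,"tz": -4,"ax": 0,"ay": 0,"az": 0,"claw": -1},{"tx": -0.3,"ty": 8,"tz": 0,"ax": 0,"ay": 0,"az": 0,"claw": -1},{"tx": -0.3,"ty": 8,"tz": 0,"ax": 0,"ay": 0,"az": 0,"claw": -1},{"tx": -0.3,"ty": 6,"tz": 0,"ax": 0,"ay": 0,"az": 0,"claw": -1},{"tx": -0.2,"ty": 5,"tz": 0,"ax": 0,"ay": 0,"az": 0,"claw": -1},{"tx": -0.2,"ty": 5,"tz": 0,"ax": 0,"ay": 0,"az": 0,"claw": -1},{"tx": -0.2,"ty": 5,"tz": 0,"ax": 0,"ay": 0,"az": 0,"claw": -1},{"tx": -0.2,"ty": 5,"tz": 0,"ax": 0,"ay": 0,"az": 0,"claw": -1}]}}

```text
time_s: 6.45
tcp_pos: [0.546, -0.0626, 0.0121]
eef_rot: [-180.0, -0.0, -87.7]
contact_force: [0.6, -2.9, 1.7]
gripper_width: 0.0005
```

```bash
python3 -c "
import tip;tip.run('z6')"
```

```text
tcp [ 0.546  -0.0626  0.0121] F [ 0.6 -2.9  1.7] n 635 lowest z [0.0204 0.0247 0.0267 0.0291]
x [0.5289 0.5598] y [-0.0762 -0.0588]
325 285
```

View pics/z6.png

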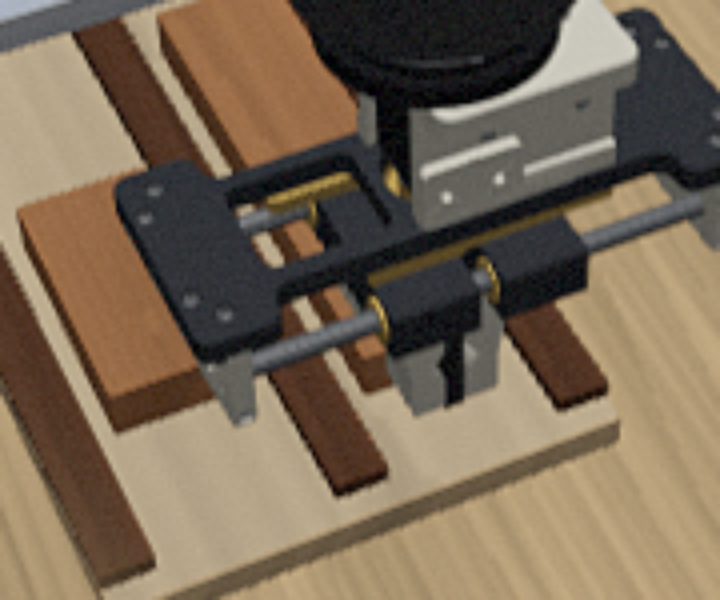

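The fingers are up against the tail (rail corner at 375,385) and the 2.9 N reaction fits sliding friction. I'll keep pushing.

Call:
{"op": "step_arm", "data": {"increments": [{"tx": -0.3,"ty": 7,"tz": 0,"ax": 0,"ay": 0,"az": 0,"claw": -1},{"tx": -0.3,"ty": 7,"tz": 0,"ax": 0,"ay": 0,"az": 0,"claw": -1},{"tx": -0.3,"ty": 7,"tz": 0,"ax": 0,"ay": 0,"az": 0,"claw": -1},{"tx": -0.3,"ty": 7,"tz": 0,"ax": 0,"ay": 0,"az": 0,"claw": -1},{"tx": -0.3,"ty": 7,"tz": 0,"ax": 0,"ay": 0,"az": 0,"claw": -1},{"tx": -0.3,"ty": 7,"tz": 0,"ax": 0,"ay": 0,"az": 0,"claw": -1}]}}

```text
time_s: 7.1
tcp_pos: [0.544, -0.0202, 0.0119]
eef_rot: [-180.0, 0.0, -87.7]
contact_force: [0.5, -2.9, 2.0]
gripper_width: 0.0006
```

Call:
{"op": "step_arm", "data": {"increments": [{"tx": -0.3,"ty": 6,"tz": 0,"ax": 0,"ay": 0,"az": 0,"claw": -1},{"tx": -0.3,"ty": 6,"tz": 0,"ax": 0,"ay": 0,"az": 0,"claw": -1},{"tx": -0.3,"ty": 6,"tz": 0,"ax": 0,"ay": 0,"az": 0,"claw": -1},{"tx": -0.3,"ty": 6,"tz": 0,"ax": 0,"ay": 0,"az": 0,"claw": -1},{"tx": -0.2,"ty": 4,"tz": 0,"ax": 0,"ay": 0,"az": 0,"claw": -1},{"tx": -0.2,"ty": 4,"tz": 0,"ax": 0,"ay": 0,"az": 0,"claw": -1},{"tx": 0,"ty": 2,"tz": 0,"ax": 0,"ay": 0,"az": 0,"claw": -1}]}}

```text
time_s: 7.8
tcp_pos: [0.5423, 0.0134, 0.0118]
eef_rot: [180.0, -0.0, -87.7]
contact_force: [-0.3, -2.8, 1.8]
gripper_width: -0.0001
```

```bash
python3 -c "
import tip;tip.run('z7')"
```

```text
tcp [0.5423 0.0134 0.0118] F [-0.3 -2.8  1.8] n 653 lowest z [0.0203 0.0254 0.027  0.0294]
x [0.5252 0.5557] y [-0.0004  0.0182]
302 250
```

View pics/z7.png

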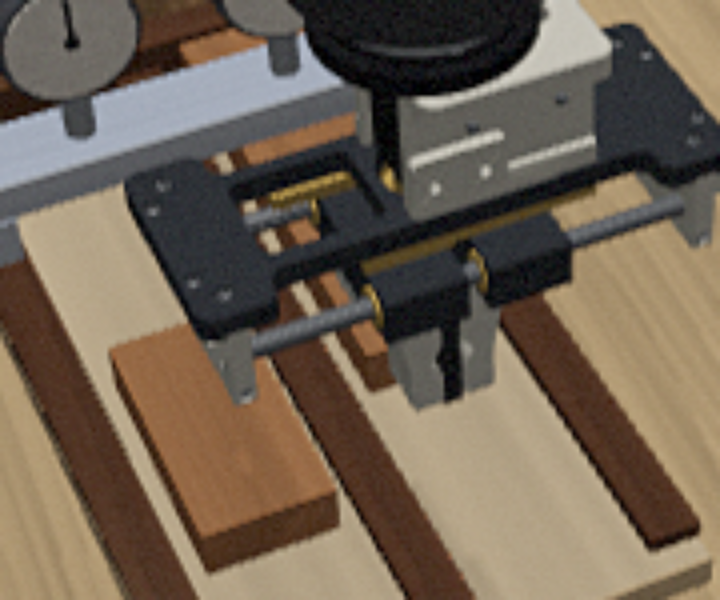

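The rail is under the bridge, pushed squarely, and the offcut hasn't moved. About 12 mm remain, so I'll close in slowly and watch the force.

Call:
{"op": "step_arm", "data": {"increments": [{"tx": -0.1,"ty": 2,"tz": 0,"ax": 0,"ay": 0,"az": 0,"claw": -1},{"tx": -0.1,"ty": 2,"tz": 0,"ax": 0,"ay": 0,"az": 0,"claw": -1},{"tx": -0.1,"ty": 2,"tz": 0,"ax": 0,"ay": 0,"az": 0,"claw": -1},{"tx": -0.1,"ty": 2,"tz": 0,"ax": 0,"ay": 0,"az": 0,"claw": -1}]}}

```text
time_s: 8.25
tcp_pos: [0.5418, 0.0207, 0.0118]
eef_rot: [180.0, -0.0, -87.7]
contact_force: [3.5, -16.2, 1.6]
gripper_width: 0.0005
```

Call:
{"op": "step_arm", "data": {"increments": [{"tx": 0,"ty": 1,"tz": 0,"ax": 0,"ay": 0,"az": 0,"claw": -1},{"tx": 0,"ty": 1,"tz": 0,"ax": 0,"ay": 0,"az": 0,"claw": -1}]}}

```text
time_s: 8.45
tcp_pos: [0.5413, 0.0207, 0.0118]
eef_rot: [179.9, -0.2, -87.7]
contact_force: [4.7, -21.6, 0.9]
gripper_width: 0.0006
```

The force has risen to about 22 N with no further advance, so the rail is against the stop. I'll back straight off, lift and clear the view.

Call:
{"op": "step_arm", "data": {"increments": [{"tx": 0.1,"ty": -3,"tz": 0,"ax": 0,"ay": 0,"az": 0,"claw": -1},{"tx": 0.1,"ty": -4,"tz": 0,"ax": 0,"ay": 0,"az": 0,"claw": -1},{"tx": 0.3,"ty": -10,"tz": 0,"ax": 0,"ay": 0,"az": 0,"claw": -1},{"tx": 0.3,"ty": -15,"tz": 0,"ax": 0,"ay": 0,"az": 0,"claw": -1},{"tx": 0,"ty": 0,"tz": 20,"ax": 0,"ay": 0,"az": 0,"claw": -1},{"tx": 0,"ty": 0,"tz": 35,"ax": 0,"ay": 0,"az": 0,"claw": -1},{"tx": 0,"ty": -20,"tz": 40,"ax": 0,"ay": 0,"az": 0,"claw": -1},{"tx": 0,"ty": -30,"tz": 35,"ax": 0,"ay": 0,"az": 0,"claw": -1},{"tx": -10,"ty": -40,"tz": 20,"ax": 0,"ay": 0,"az": 0,"claw": -1},{"tx": -10,"ty": -45,"tz": 0,"ax": 0,"ay": 0,"az": 0,"claw": -1},{"tx": -10,"ty": -45,"tz": 0,"ax": 0,"ay": 0,"az": 0,"claw": -1},{"tx": -10,"ty": -45,"tz": 0,"ax": 0,"ay": 0,"az": 0,"claw": -1}]}}

```text
time_s: 9.65
tcp_pos: [0.5019, -0.2361, 0.1623]
eef_rot: [-179.9, 0.0, -87.7]
contact_force: [1.3, 0.6, 0.1]
gripper_width: 0.0006
```

Call:
{"op": "step_arm", "data": {"increments": [{"tx": -10,"ty": -45,"tz": 0,"ax": 0,"ay": 0,"az": 0,"claw": -1},{"tx": -10,"ty": -45,"tz": 0,"ax": 0,"ay": 0,"az": 0,"claw": -1},{"tx": -10,"ty": -45,"tz": 0,"ax": 0,"ay": 0,"az": 0,"claw": -1},{"tx": -10,"ty": -45,"tz": 0,"ax": 0,"ay": 0,"az": 0,"claw": -1},{"tx": 0,"ty": 0,"tz": 0,"ax": 0,"ay": 0,"az": 0,"claw": -1}]}}

```text
time_s: 10.15
tcp_pos: [0.4603, -0.4189, 0.1611]
eef_rot: [179.9, -0.0, -88.0]
contact_force: [0.1, 0.9, -1.3]
gripper_width: 0.0004
```

```bash
python3 - <<'E'
from m import *
s=r.get_state();print(s["tcp_pos"],s["contact_force"])
t=optics.capture("top");d=optics.capture("side")
for o in measure(t): print(o)
a=cv2.resize(t["image"][195:360,110:420],None,fx=2,fy=2);b=cv2.resize(d["image"][120:360,150:400],None,fx=1.375,fy=1.375)
b=cv2.resize(d["image"][120:250,160:340],None,fx=1.83,fy=1.83*330/238) if 0 else b
h=max(a.shape[0],b.shape[0]);o=np.zeros((h,max(a.shape[1],b.shape[1])*0+a.shape[1],3),np.uint8)
side=cv2.resize(d["image"][125:275,150:350],None,fx=3.1,fy=3.1)[:265]
side=cv2.resize(d["image"][130:260,160:340],(375,270))
cv=np.zeros((600,620,3),np.uint8);cv[:330]=a;cv[330:,:375]=side
cv2.imwrite("pics/f8.png",cv)
E
```

```text
[ 0.46034412 -0.41890279  0.16110051] [ 0.14305638  0.86136702 -1.31866522]
((536, 387, 45, 62), array([ 285.5, -323.3]), array([25.3, 98.7]), np.float32(144.68))
((288, 283, 68, 37), array([460. ,  15.8]), array([49.6, 98.1]), np.float32(91.99))
((175, 236, 24, 34), array([534.8, 213.8]), array([48.9, 33.1]), np.float32(3.24))
((233, 230, 78, 36), array([539.1,  87.7]), array([ 48.6, 113.6]), np.float32(91.49))
```

View pics/f8.png

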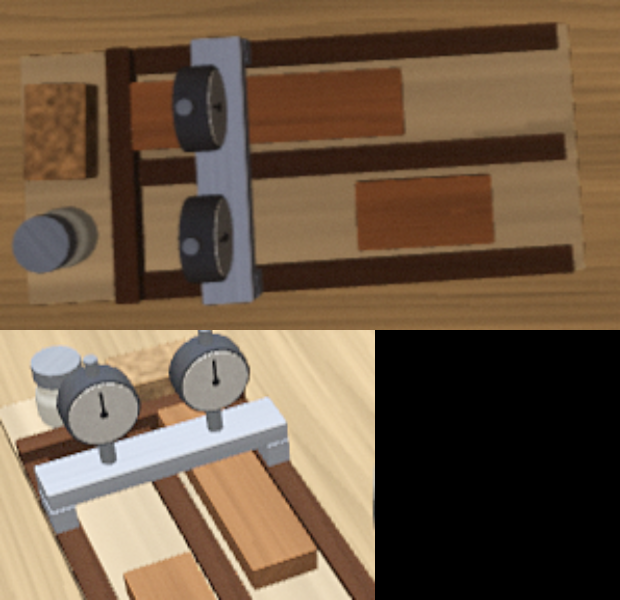

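The rail's front end meets the bar (131,115 in the upper picture), it lies flat in its lane, and the offcut is where it was.

```bash
python3 -c "
from plant import r
print(r.close_job())"
```

```text
the job is handed in; nothing more can be done
None
```

The rail is pushed under the bridge and up against the stop, lying flat in its lane. I handed the job in at about 10 s on the robot's clock.

- **First push missed:** The shut fingers passed over the rail without touching it, because the real fingertip height was about 30 mm above what the reported pose implied. I measured the tips with the side camera's depth, lowered to match, and pushed again.
- **Contact with the stop:** The push ran at about 3 N, then rose to about 22 N with no further advance. I then backed straight off and moved the arm clear.
- **Last checks:** In the top view the rail's front end is at y ≈ 230 mm, against about 231 mm for the stop, which is within the calibration's accuracy. There is no visible gap.
- **Offcut:** Its measured position is unchanged, to within 0.2 mm.
- **Small disagreement:** The rail's direction measured 91.5° to 92° against 92.4° for the lane, so it may lie up to about 1° off square. That is close to the measuring noise.

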